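# Start a large cup on the pod brewer

## Task

A pod is loaded and a mug stands under the spout: start a large coffee on the pod brewer. With your fingertips push the hinged filling lid of its water tank down until it is fully shut and push the pod drawer fully home, then press the large-cup button (the widest of the three on top) right down and let it come up again. Do not press the other two buttons, do not pick anything up, and leave the mug and everything else on the counter where it stands.

Things in the scene. Friction and masses are not known exactly. Their poses are not given: they have to be found in the camera images.
- brewer: Grey pod coffee brewer, fixed. Origin on the counter under its housing; +x from its front to its rear (away from the robot), +y to its left, z up. In this frame: housing y -75 to 75 mm, flat top z 235; brew head over the drip tray, front x -95, underside z 157, with the pod drawer in it; clear water tank on the left, y 76 to 164, x -95 to 76, rim z 215; three buttons in a row on top at x 26.
- pod_drawer (a joint): How far the pod drawer stands out of the brew head, in m: 0 = fully home, at most 0.060; it slides along the brewer's x axis and shuts towards +x. It has light sliding friction (about 1.5 N) and stays where it is left.
- drawer_front (a point): Centre of the outer face of the drawer's steel front plate: 104 mm wide (y), 50 mm tall (this point is half-way up, z = 197 mm), 14 mm thick. Shut, this face stands 16 mm in front of the head (brewer x = -111 mm). The plate's top edge is 13 mm below the brewer's flat top.
- tank_lid (a joint): Opening angle of the tank's filling lid, in rad: 0 = fully shut (lying flat), about 1.57 = upright, at most 1.85 (leaning back, away from the robot). Tight hinge: it stays at any angle where it is left and takes about 1 N at its free edge to move.
- lid_hinge (a point): Middle of the lid's hinge line (along brewer y), at (2, 120, 215.5) mm in the brewer frame. Has the lid's axes: the white lid runs 98 mm along its own -x (plus an 8 mm tab), is 88 mm wide (y) and 7 mm thick (own z 0 to 7). Shut, they agree with the brewer's; opening swings the free edge up and rearward, so its outer (+z) face looks to the rear.
- lid_edge (a point): Middle of the lid's free edge (the edge opposite the hinge), on its outer face, 98 mm from the hinge line.
- cup_large (a joint): Travel of the large-cup button in m: 0 = up, 0.005 = fully down; sprung, about 1.4 N to start and 5 N fully down. Counts as pressed beyond 0.003 m.
- large_top (a point): Centre of the top of the large-cup button: a plain round steel button 26 mm wide, the widest, at the right-hand end of the row (brewer y = -45 mm), its top 7 mm above the panel, z = 242.5 mm when up. Pressed along -z.
- cup_medium (a joint): Travel of the middle button (20 mm wide, brewer y = 0), not to be pressed; as for the large one.
- cup_small (a joint): Travel of the small button (15 mm wide, at the left-hand end, brewer y = +45 mm), not to be pressed; as for the large one.
- mug: White mug 80 mm across and 90 mm tall standing on the drip tray (30 mm above the counter) under the spout; origin at the centre of its underside; its handle is at its own +y.
- pod_a: Small coffee pod, a white tapered tub 44 mm tall, 51 mm across its foil top, standing on the counter by the brewer's front right corner; origin at its underside. A bystander.
- pod_b: The same kind of pod, standing on the counter in front of the water tank; origin at its underside. A bystander.
- cup_stack: Stack of upturned white paper cups, 86 mm across, 145 mm tall, to the right of the brewer; origin at its underside. A bystander.
- stirrers: White pot of red stirrers, 90 mm across, 105 mm tall (stirrers to 140 mm), well away from the brewer; origin at its underside. A bystander.
- creamers: Brown wicker bowl of creamer tubs, 144 mm across, about 70 mm tall, well away from the brewer; origin at its underside. A bystander.
- sugar: Sugar pourer with a steel top, 74 mm across, 150 mm tall, well away from the brewer; origin at its underside. A bystander.
- spoon: Steel spoon 160 mm long lying on the counter, nearer the robot; origin at its underside. A bystander.

How it is judged:
On the way, in this order (a step that is already met when the one before it is completed fails the run):
1. the tank's filling lid and the pod drawer are both shut, in either order (value of joint pod_drawer below 0.003 m and value of joint tank_lid below 0.05 rad), for 0.2 s.
2. with both shut, the large-cup button is pressed down (all of step 1 and value of joint cup_large above 0.003 m), for 0.05 s.
At the end, for the whole second after the job is handed in: The pod drawer is within 3 mm of fully home, the tank lid within 0.05 rad (5 mm at its edge) of shut, the large-cup button has been pressed more than 3 mm after both were shut and has come up again, and the mug stands upright on the drip tray within 15 mm of where it was (all of step 1 and value of joint cup_large below 0.0015 m and distance of mug from where it was at the start of the episode below 0.015 m and angle between mug's own z axis and vertical below 0.1 rad and linear speed of mug below 0.02 m/s); the robot touches nothing.
It fails at once if the small or the middle button is pressed (value of joint any of cup_small, cup_medium above 0.003 m).
It fails at once if the large-cup button is pressed while the drawer or the lid is still open (value of joint cup_large above 0.003 m and (value of joint pod_drawer above 0.006 m or value of joint tank_lid above 0.1 rad)).
It fails at once if the mug is lifted, carried or shoved more than 15 mm (distance of mug from where it was at the start of the episode above 0.015 m).
It fails at once if a bystander on the counter is lifted, carried or shoved more than 25 mm (distance of any of pod_a, pod_b, cup_stack, stirrers, creamers, sugar, spoon from where it was at the start of the episode above 0.025 m).
It also fails if it takes over 48 s, if anything falls off the work surface, if the arm or the gripper's body presses on something with over 40 N, if the wrist force passes 120 N, or if a joint passes its speed limit or range.

## Robot

A 7-joint arm with a two-finger parallel gripper is mounted at the origin on the work surface. World frame = base frame: x ahead of the robot, y to its left, z up, the work surface at z = 0. Lengths are in m, angles in rad, forces in N, time in s.
With the tool pointing down it reaches from about 0.4 to 0.9 m from the base axis. Payload 5.5 kg.
Tool frame: the origin (TCP) lies at the very end of the fingers, on their centre line; the grasp point (between the pads) lies 19 mm behind it; z points along the fingers, y is the line along which they close (so a half turn about z gives the same grasp; the last joint's range is limited). The gripper opens to 92 mm and grips with 3 to 60 N. Pads are 19 mm wide; open, the fingers measure 130 mm over their backs; the gripper's body (75 mm by 190 mm) begins 47 mm behind the grasp point.
Start: joints at [1.404, 0.501, -0.427, 1.55, 0.221, 1.138, -0.21], TCP at [0.271, -0.591, 0.227] pointing down, gripper open.
Joint ranges: [-2.88, 2.88], [-0.31, 2.03], [-1.54, 1.56], [0.2, 2.42], [-1.41, 4.55], [0.19, 2.02], [-2.57, 2.57]. Speed limits (rad/s): [2.57, 2.57, 3.14, 3.14, 3.14, 3.14, 3.14].

## Interface

Orientations are given as a rotation vector (axis times angle).
In Python, from plant import arm gives the robot as it stands.
- The arm moves only by the shell command python3 -m crank 'ROWS'. ROWS is JSON, a list of rows, each a list of 5 numbers: the shift along the tool's x, y, z in m, then the turn about the tool's z in rad, then the finger opening in m, from 0 to 0.0918. In form: [[tx, ty, tz, yaw, hand], ...]. A call has 1 to 20 rows; each row is the pose to reach, as a shift and turn from the pose commanded when the call began, along the tool's axes at that moment; what a row does not reach only later rows make up. A row lasts 1/10 s, in which the tool goes at most 50 mm and 8.59 degrees, less where a joint would pass 70% of its speed; a pose out of reach is approached as far as the arm can. A call with a gripper value outside its range is refused whole. The fingers move at their own pace and stop on an object; the grip force is fixed at half the most. Time passes only in rows, so rows that repeat a pose let the fingers close. It gives the time, the measured TCP pose, the force, the opening and the grip force at its end, in the units of the state.
- arm.get_obs(): the state, without advancing time (a new reading comes with each control period).
- arm.snapshot(name): name is "scene" or "top"; returns a dict with "frame" (384x512x3 uint8, red, green, blue), "depth" (384x512 float32, m along the optical axis (not along the pixel's ray), 0 where there is no reading), "camera_matrix" (3x3 intrinsics, pixels), "R" (3x3) and "t" (3): a world point X has camera coordinates R X + t. Camera axes: x right, y down, z forward; pixel columns grow to the right and rows downward; lengths in m; the calibration is good to about 2 mm. A picture is of the moment at which its call begins.
- arm.finish_job(): hands the job in; it is judged then, once.
The state is a dict: "clock": time; "joint_positions": joint angles; "joint_vel": joint speeds; "joint_torque": joint torques, N m; "tcp_pos": TCP position; "orientation": TCP orientation; "force": force on the tool from outside, world axes, zero at the start; "ft_torque": the same for the moment, N m; "opening": finger opening in m; "gripper_force": force on a finger pad.
Only numpy, scipy, OpenCV 4.12 (cv2) and the standard library are available. Lean on these libraries where they do the work, as an engineer would, in place of code of your own. Each camera call takes 0.05 s, during which the arm holds its last target. There are 200 camera calls.

## Working session

There is one attempt and no reset: what is moved stays moved. The work goes in short steps, Python scripts to look and compute and a shell command to move; the robot and the scene stay as the last step left them, time stands still between calls to the robot, and variables do not carry over. Pictures are saved under pics/ and viewed, at most 10 in all, crops included, and the job is handed in when it is done.

```bash
mkdir -p pics; ls
python3 - <<'E'
from plant import arm
import cv2,numpy as np
for n in ("scene","top"):
    s=arm.snapshot(n); cv2.imwrite(f"pics/{n}0.png",s["frame"][:,:,::-1]); np.savez(n+"0.npz",**s)
    print(n,s["camera_matrix"].round(1).tolist(),(-s["R"].T@s["t"]).round(3),s["R"].round(3).tolist())
o=arm.get_obs();print(o)
E
```

```text
pics
scene [[428.3, 0.0, 257.0], [0.0, 428.3, 194.6], [0.0, 0.0, 1.0]] [0.182 0.616 1.232] [[-0.891, -0.454, 0.011], [-0.381, 0.733, -0.564], [0.248, -0.507, -0.826]]
top [[483.5, 0.0, 254.3], [0.0, 483.5, 189.8], [0.0, 0.0, 1.0]] [ 0.31  -0.056  1.821] [[-0.006, -1.0, -0.012], [-0.992, 0.007, -0.125], [0.125, 0.011, -0.992]]
{'clock': 0.1, 'joint_positions': array([ 1.40422716,  0.50174783, -0.42679739,  1.55132739,  0.22080553,
        1.13828269, -0.21026739]), 'joint_vel': array([ 0.00013601, -0.00132628, -0.00102124, -0.00129992,  0.00056342,
       -0.00051754,  0.00128167]), 'joint_torque': array([-1.04655116e-02, -5.67874753e+01, -5.83858788e+00, -2.79915529e+01,
       -6.90559158e-02,  2.40658480e-02,  3.44329817e-05]), 'tcp_pos': array([ 0.27053125, -0.59034989,  0.22579261]), 'orientation': array([-3.06766926e+00, -6.69645747e-01,  4.88025526e-04]), 'force': array([ 0.51813157, -0.08970533,  0.19568286]), 'ft_torque': array([ 0.02195584, -0.01250352,  0.00108557]), 'gripper_force': 0.0, 'opening': 0.09164870919650968}
```

View pics/scene0.png

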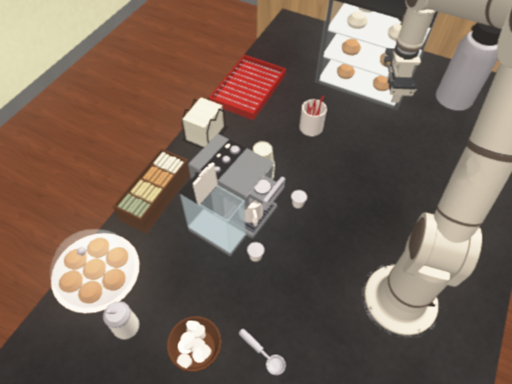

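View pics/top0.png

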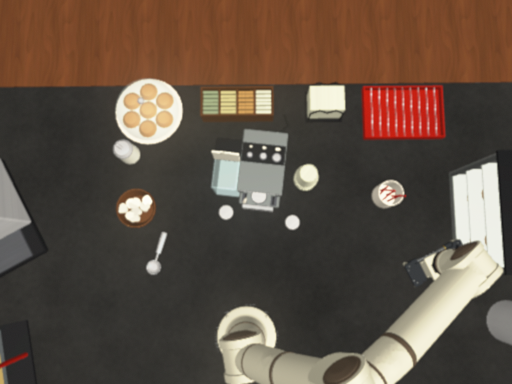

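The brewer is centred near (263,170) in the top view, with the lid upright at about (226,155), the drawer near (260,200), and the button panel near (264,153). In the scene view the lid is at about (205,185). I'll enlarge both crops.

Run:
```python
import cv2,numpy as np
a=np.load("top0.npz");b=np.load("scene0.npz")
A=cv2.resize(a["frame"][120:230,200:330,::-1],None,fx=5,fy=5,interpolation=cv2.INTER_CUBIC)
B=cv2.resize(b["frame"][125:265,170:310,::-1],None,fx=4.2,fy=4.2,interpolation=cv2.INTER_CUBIC)
cv2.imwrite("pics/tc.png",A);cv2.imwrite("pics/sc.png",B)
d=a["depth"]; K=a["camera_matrix"];R=a["R"];t=a["t"]
v,u=np.mgrid[:384,:512]
P=(np.stack([(u-K[0,2])/K[0,0]*d,(v-K[1,2])/K[1,1]*d,d],-1)-t)@R
np.save("P.npy",P)
print((P[125:216:4,206:300:5,2]*1000).astype(int))
```

```text
[[  -7    0   -2    0    0   -2   -2    3   -4    2   -1   -1    4    0
     5   -5    6    0    3]
 [  -1    4    8   -1   -3    7    2    0  233  229    0    6   -5   -3
     2   -8  -11    3   -5]
 [  -7   -6    4 1821    0    5    3   -1  241  232  232  234  233  231
   226  243  232    6   -4]
 [   0   -3    4    3    4    2    3    0  233  235  234  235  234  231
   232  231  236   17    5]
 [  -3   -2  216  220  220  230  227  221  232  234  235  233  231  233
   237  236  228   -1    0]
 [  -2    7  225  223  225  220  224  220  241  233  234  242  232  234
   233  235  231    1    1]
 [   0   -9  217  224  226  227  226  218  232  239  234  240  229  234
   235  233  228   11    4]
 [   0    5  303  305  311  314  312  233  235  240  237  230  237  232
   245  231    6    2    3]
 [   0   -2  244  251  258  265  272  230 1821  233  237  243  230  238
   244  236    2    7    8]
 [  -6   -5  202   32   29   30   29  241  231  240  240  235  243  233
   243  242    1    2    1]
 [ -11    1  182   35   21   29   25  229  241  238  236  235  235  234
   234  232   -4    3    7]

[... 500 characters left out ...]
 [   3    3  162  186  199  222  210  233  238  229  243  232  231  230
   233  234    0   -3   -1]
 [   0  -11   41   59   80   87  118   33   31  201  203  203  200  229
   241  234    8    7    5]
 [   4   -4    0    8    0   -1   -3   29  114  203  201  199  196   30
    35    3   -1    4   -5]
 [   0    0   -2    0   -5    4    7   26  199  197  209  209  199   38
    31   -1   -1   -7   -3]
 [   3    3   -2    8   45    0    2  -10  224  224  217  227  195   27
    34    3   -4    3    1]
 [  -5   -3    4   48   41   46   10    0   -8   -7  195  211  220  225
    -4   -4   -4    2    0]
 [  12   -2    2   42   49   45    3    0    3  -10   -3    2   -6    3
    -4   -4    1    0    1]]
```

View pics/tc.png

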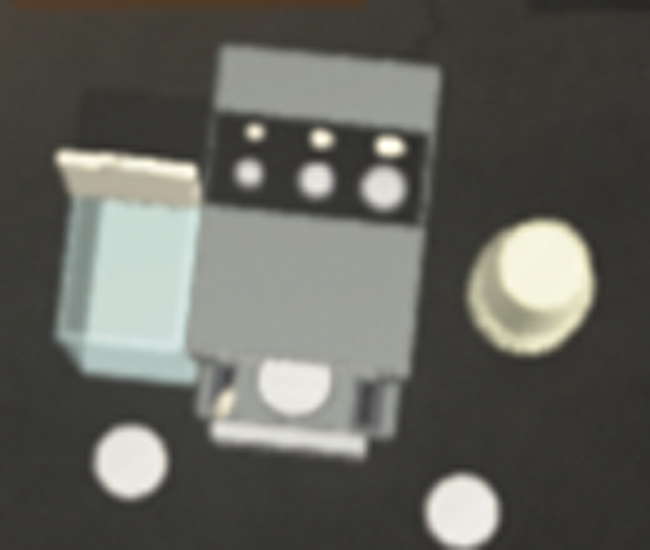

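View pics/sc.png

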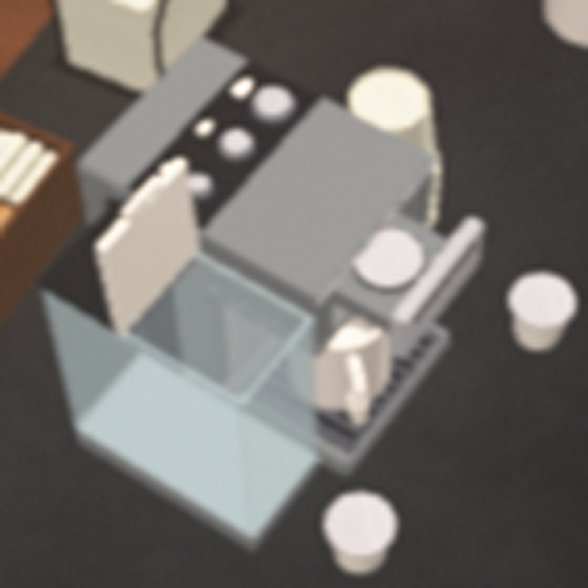

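The top crop shows the small, middle and large buttons at crop pixels (249,173), (316,180) and (384,188). The lid's free edge is at about (57..195,152..165), and the drawer plate runs from (212,430) to (365,450). The scene crop confirms this. Next I'll cast rays onto those planes.

```bash
cat > h.py <<'E'
import numpy as np,cv2
def ray(s,u,v,z):
    K,R,t=s["camera_matrix"],s["R"],s["t"]; c=-R.T@t
    d=R.T@np.linalg.solve(K,[u,v,1]); return c+d*(z-c[2])/d[2]
E
python3 - <<'E'
from h import *
s=np.load("top0.npz");b=np.load("scene0.npz");P=np.load("P.npy")
T=lambda x,y,z: ray(s,200+(x+.5)/5-.5,120+(y+.5)/5-.5,z)
S=lambda x,y,z: ray(b,170+(x+.5)/4.2-.5,125+(y+.5)/4.2-.5,z)
for n,p,q,z in (("small",(249,173),(200,185),.2425),("mid",(316,180),(236,143),.2425),("large",(384,188),(273,103),.2425)):
    print(n,T(*p,z).round(4),S(*q,z).round(4))
sm,la=T(249,173,.2425),T(384,188,.2425)
ey=(sm-la)[:2];print("sep",np.hypot(*ey));yaw=np.arctan2(-ey[0],ey[1])
# yaw also from housing side edges at top z .235
l0,l1=T(221,46,.235),T(190,350,.235); r0,r1=T(441,66,.235),T(410,375,.235)
for a,c in((l0,l1),(r0,r1)): print("side yaw",np.arctan2(*(a-c)[[1,0]]),np.hypot(*(a-c)[:2]))
f=(l1-r1)[:2];print("front yaw",np.arctan2(-f[0],f[1]),np.hypot(*f)); k=(l0-r0)[:2];print("rear",np.arctan2(-k[0],k[1]))
print("btn yaw",yaw)
yaw=-0.105 if 0 else np.mean([yaw,np.arctan2(*(l0-l1)[[1,0]]),np.arctan2(*(r0-r1)[[1,0]]),np.arctan2(-f[0],f[1])])
X=np.array([np.cos(yaw),np.sin(yaw)]);Y=np.array([-X[1],X[0]])
O=(sm[:2]+la[:2])/2-.026*X
print("yaw",yaw,"O",O)
B=lambda p:np.round([(p[:2]-O)@X,(p[:2]-O)@Y,p[2]],4)
print("front corners",B(l1),B(r1))
print("drawer top front edge",B(T(212,440,.222)),B(T(363,457,.222)), "scene",B(S(405,323,.222)),B(S(482,235,.222)))
Q=P.reshape(-1,3);q=np.c_[(Q[:,:2]-O)@X,(Q[:,:2]-O)@Y,Q[:,2]]
m=(q[:,1]>.085)&(q[:,1]<.155)&(q[:,2]>.23)&(q[:,2]<.5)&(abs(q[:,0])<.2)
L=q[m];print("lid n",m.sum(),"slope fit",np.polyfit(L[:,2],L[:,0],1));print(L[L[:,2].argsort()][::8].round(3))
for n,p in(("podA",(463,510)),("podB",(131,461))):print(n,B(T(*p,.044)),T(*p,.044).round(3))
p=T(545,265,.145);print("stack",B(p))
E
```

```text
small [ 0.6283 -0.0231  0.2425] [ 0.6238 -0.0194  0.2425]
mid [ 0.6232 -0.0676  0.2425] [ 0.62   -0.0636  0.2425]
large [ 0.6175 -0.1126  0.2425] [ 0.6146 -0.1081  0.2425]
sep 0.09021120790335745
side yaw -0.10259628280024236 0.20693718144921025
side yaw -0.11223245667913023 0.20981949637710615
front yaw -0.12137792542353604 0.14635915700189753
rear -0.10176132896964682
btn yaw -0.12084522911782614
yaw -0.11426297350518369 O [ 0.59706842 -0.06488251]
front corners [-0.0948  0.0712  0.235 ] [-0.0958 -0.0751  0.235 ]
drawer top front edge [-0.1515  0.0507  0.222 ] [-0.152  -0.0501  0.222 ] scene [-0.1521  0.0533  0.222 ] [-0.1567 -0.0384  0.222 ]
lid n 176 slope fit [-0.10785436  0.04072904]
[[0.004 0.152 0.231]
 [0.064 0.105 0.231]
 [0.005 0.105 0.237]
 [0.005 0.094 0.243]
 [0.005 0.144 0.249]
 [0.005 0.103 0.255]
 [0.006 0.087 0.258]
 [0.007 0.133 0.264]
 [0.007 0.145 0.271]
 [0.007 0.106 0.276]
 [0.006 0.141 0.281]
 [0.007 0.151 0.287]
 [0.007 0.108 0.291]
 [0.008 0.092 0.296]
 [0.007 0.153 0.301]
 [0.008 0.13  0.307]
 [0.009 0.149 0.309]
 [0.009 0.139 0.312]
 [0.01  0.1   0.314]
 [0.007 0.119 0.316]
 [0.012 0.1   0.319]
 [0.013 0.116 0.321]]
podA [-0.1681 -0.13    0.044 ] [ 0.415 -0.175  0.044]
podB [-0.1584  0.1167  0.044 ] [0.453 0.069 0.044]
stack [ 0.0023 -0.1642  0.145 ]
```

```bash
cat >> h.py <<'E'
from scipy.spatial.transform import Rotation as Ro
O=np.array([.595,-.063]);yw=-.114
X=np.array([np.cos(yw),np.sin(yw)]);Y=np.array([-X[1],X[0]])
def shifts(obs,pts):  # pts: tcp in brewer frame
    R=Ro.from_rotvec(obs["orientation"]).as_matrix();p=obs["tcp_pos"]
    a=np.arctan2(R[1,0],R[0,0]);print("tool x ang",a,"yaw needed",a-yw,"tcp brewer",np.round([(p[:2]-O)@X,(p[:2]-O)@Y,p[2]],4),"F",obs["force"].round(1),"t",obs["clock"])
    for q in pts:
        w=np.r_[O+q[0]*X+q[1]*Y,q[2]];print(q,(R.T@(w-p)).round(4))
E
python3 - <<'E'
from h import *
from plant import arm
shifts(arm.get_obs(),[(.06,.12,.40),(.06,.12,.285)])
E
```

```text
tool x ang 0.42983990989453374 yaw needed 0.5438399098945338 tcp brewer [-0.2624 -0.5608  0.2258] F [ 0.5 -0.1  0.2] t 0.1
(0.06, 0.12, 0.4) [ 0.6282 -0.4161 -0.1735]
(0.06, 0.12, 0.285) [ 0.6282 -0.4159 -0.0585]
```

```bash
python3 -m crank '[[0,0,-0.05,0,0],[0,0,-0.1,0.1,0],[0,0,-0.15,0.2,0],[0.03,-0.02,-0.174,0.3,0],[0.07,-0.046,-0.174,0.4,0],[0.11,-0.073,-0.174,0.5,0],[0.15,-0.1,-0.174,0.544,0],[0.19,-0.126,-0.174,0.544,0],[0.23,-0.152,-0.174,0.544,0],[0.27,-0.179,-0.174,0.544,0],[0.31,-0.205,-0.174,0.544,0],[0.35,-0.232,-0.174,0.544,0],[0.39,-0.258,-0.174,0.544,0],[0.43,-0.285,-0.174,0.544,0],[0.47,-0.311,-0.174,0.544,0],[0.51,-0.338,-0.174,0.544,0],[0.55,-0.364,-0.174,0.544,0],[0.59,-0.39,-0.174,0.544,0],[0.628,-0.416,-0.174,0.544,0],[0.628,-0.416,-0.174,0.544,0]]'
python3 - <<'E'
from h import *
from plant import arm
shifts(arm.get_obs(),[(.06,.12,.40),(.06,.12,.285)])
s=arm.snapshot("scene");cv2.imwrite("pics/s1.png",cv2.resize(s["frame"][60:280,120:400,::-1],None,fx=2.5,fy=2.5))
E
```

```text
clock: 2.1
tcp_pos: [0.6687, 0.0582, 0.3988]
orientation: [-3.132, 0.161, 0.004]
force: [-0.3, 1.3, -0.7]
opening: 0.0004
gripper_force: 0.0
tool x ang -0.10301539763294412 yaw needed 0.010984602367055882 tcp brewer [0.0594 0.1288 0.3988] F [-0.3  1.3 -0.7] t 2.1
(0.06, 0.12, 0.4) [ 0.0005  0.0088 -0.0013]
(0.06, 0.12, 0.285) [0.0009 0.0094 0.1137]
```

View pics/s1.png

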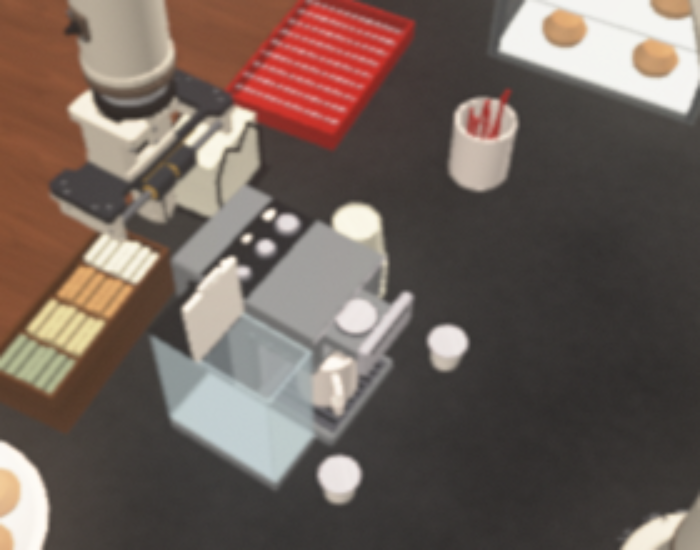

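The hand is above and behind the upright lid, with its fingers at about (120,225) in the crop. I'll descend there, then sweep along an arc about the hinge.

```bash
python3 -m crank '[[0,0.009,0.03,0.011,0],[0,0.009,0.06,0.011,0],[0,0.009,0.09,0.011,0],[0,0.009,0.115,0.011,0],[0,0.009,0.115,0.011,0],[-0.015,0.009,0.115,0.011,0],[-0.029,0.009,0.115,0.011,0],[-0.041,0.009,0.114,0.011,0],[-0.053,0.009,0.113,0.011,0],[-0.065,0.009,0.115,0.011,0],[-0.077,0.009,0.119,0.011,0],[-0.085,0.009,0.124,0.011,0],[-0.092,0.009,0.129,0.011,0],[-0.1,0.009,0.136,0.011,0],[-0.105,0.009,0.142,0.011,0],[-0.11,0.009,0.151,0.011,0],[-0.113,0.009,0.159,0.011,0],[-0.116,0.009,0.168,0.011,0],[-0.116,0.009,0.168,0.011,0]]'
python3 - <<'E'
from h import *
from plant import arm
shifts(arm.get_obs(),[(-.06,.12,.2225)])
s=arm.snapshot("scene");cv2.imwrite("pics/s2.png",cv2.resize(s["frame"][60:280,120:400,::-1],None,fx=2.5,fy=2.5))
E
```

```text
clock: 4.05
tcp_pos: [0.5508, 0.0532, 0.2309]
orientation: [3.135, -0.196, -0.005]
force: [-0.4, 0.0, -0.5]
opening: 0.0003
gripper_force: 0.0
tool x ang -0.12485849564168384 yaw needed -0.01085849564168384 tcp brewer [-0.0571  0.1104  0.2309] F [-0.4  0.  -0.5] t 4.05
(-0.06, 0.12, 0.2225) [-0.003  -0.0096  0.0084]
```

View pics/s2.png

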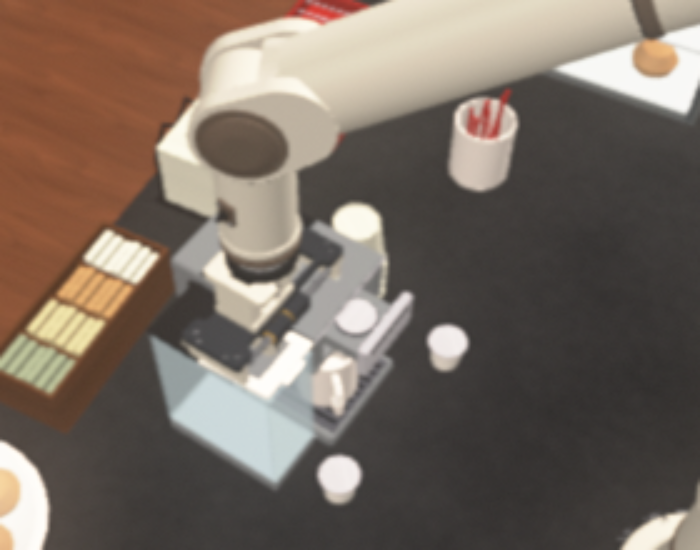

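The lid is nearly flat under the fingertips, with its edge at about (290,365). I'll press it down.

```bash
python3 -m crank '[[-0.001,0,0.004,0,0],[-0.002,0,0.007,0,0],[-0.002,0,0.009,0,0],[-0.002,0,0.011,0,0],[-0.002,0,0.012,0,0],[-0.002,0,0.012,0,0]]'
```

```text
clock: 4.7
tcp_pos: [0.5502, 0.0536, 0.2226]
orientation: [3.134, -0.196, 0.001]
force: [-4.7, -1.4, 14.0]
opening: 0.0005
gripper_force: 6.9
```

```bash
python3 -m crank '[[0,0,-0.03,0,0],[0,0,-0.06,0,0],[0,0.01,-0.1,0,0],[-0.03,0.035,-0.1,0,0],[-0.06,0.06,-0.1,0,0],[-0.09,0.085,-0.1,0,0],[-0.126,0.11,-0.1,0,0],[-0.126,0.11,-0.07,0,0],[-0.126,0.11,-0.03,0,0],[-0.126,0.11,0.01,0,0],[-0.126,0.11,0.01,0,0],[-0.126,0.11,0.01,0,0]]'
python3 - <<'E'
from h import *
from plant import arm
shifts(arm.get_obs(),[(-.161,0,.203),(-.1205,0,.203)])
s=arm.snapshot("scene");np.savez("s3.npz",**s);cv2.imwrite("pics/s3.png",cv2.resize(s["frame"][100:270,160:330,::-1],None,fx=3.5,fy=3.5))
E
```

```text
clock: 5.9
tcp_pos: [0.4113, -0.0396, 0.2111]
orientation: [-3.135, 0.195, 0.002]
force: [0.4, -0.2, 0.0]
opening: 0.0004
gripper_force: 0.0
tool x ang -0.12449805546265297 yaw needed -0.010498055462652964 tcp brewer [-0.1852  0.0024  0.2111] F [ 0.4 -0.2  0. ] t 5.9
(-0.161, 0, 0.203) [0.0242 0.0021 0.0081]
(-0.1205, 0, 0.203) [0.0647 0.0017 0.0081]
```

View pics/s3.png

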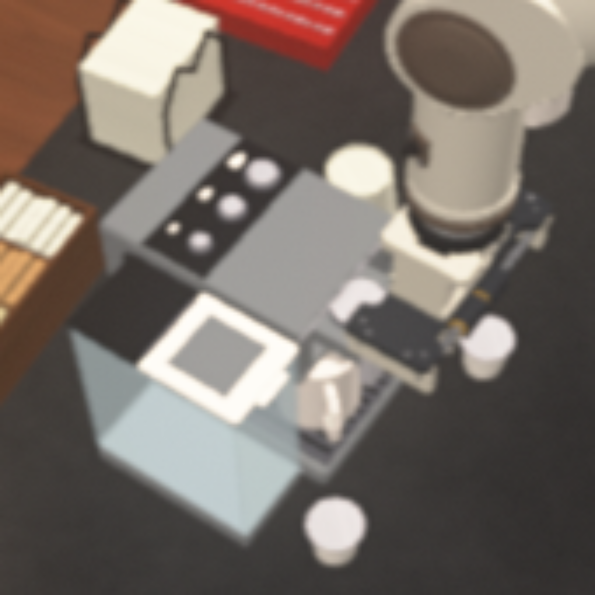

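The lid is flat and shut at about (220,355), and the hand is in front of the drawer. Next I push the drawer in.

```bash
python3 -m crank '[[0.006,0.002,0.006,0,0],[0.014,0.002,0.006,0,0],[0.02,0.002,0.006,0,0],[0.026,0.002,0.006,0,0],[0.032,0.002,0.006,0,0],[0.038,0.002,0.006,0,0],[0.044,0.002,0.006,0,0],[0.05,0.002,0.006,0,0],[0.055,0.002,0.006,0,0],[0.059,0.002,0.006,0,0],[0.062,0.002,0.006,0,0],[0.062,0.002,0.006,0,0]]'
```

```text
clock: 7.15
tcp_pos: [0.4733, -0.0497, 0.2047]
orientation: [-3.135, 0.196, -0.001]
force: [0.5, 0.2, -0.3]
opening: 0.0005
gripper_force: 0.0
```

```bash
python3 -m crank '[[0.002,0,0,0,0],[0.004,0,0,0,0],[0.005,0,0,0,0],[0.005,0,0,0,0]]'
python3 - <<'E'
from h import *
from plant import arm
shifts(arm.get_obs(),[(-.1205,0,.203)])
s=arm.snapshot("scene");np.savez("s3.npz",**s);cv2.imwrite("pics/s4.png",cv2.resize(s["frame"][100:270,160:330,::-1],None,fx=3.5,fy=3.5))
E
```

```text
clock: 7.55
tcp_pos: [0.4749, -0.0501, 0.2042]
orientation: [3.135, -0.196, -0.009]
force: [-8.6, 1.0, 6.3]
opening: 0.0001
gripper_force: 4.4
tool x ang -0.12492475969040936 yaw needed -0.01092475969040936 tcp brewer [-0.1208 -0.0008  0.2042] F [-8.6  1.   6.3] t 7.55
(-0.1205, 0, 0.203) [ 0.0003 -0.0008  0.0012]
```

View pics/s4.png

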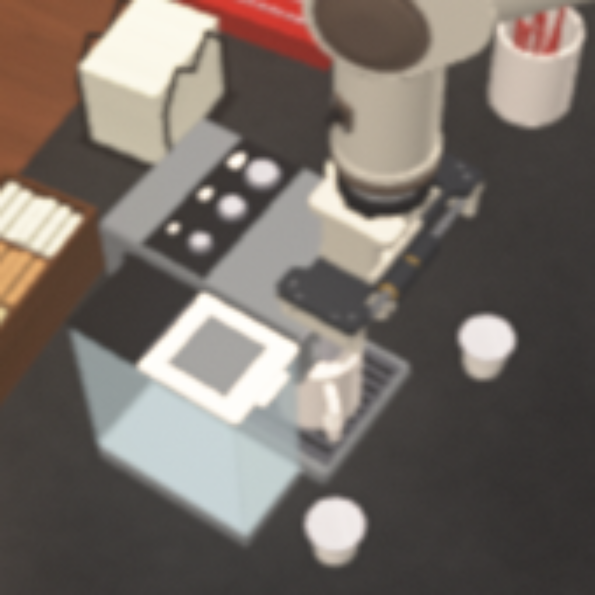

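The force rose sharply at the shut position, TCP brewer x −121 mm, and the picture shows the drawer home. I'll give it one firmer nudge, back off, and go above the large button.

```bash
python3 -m crank '[[0.003,0,0,0,0],[0.003,0,0,0,0],[-0.02,0,0,0,0],[-0.03,0,-0.03,0,0],[-0.03,0,-0.07,0,0],[-0.02,0,-0.096,0,0],[0.02,0.015,-0.096,0,0],[0.06,0.03,-0.096,0,0],[0.1,0.044,-0.096,0,0],[0.13,0.044,-0.096,0,0],[0.144,0.044,-0.096,0,0],[0.144,0.044,-0.096,0,0],[0.144,0.044,-0.08,0,0],[0.144,0.044,-0.065,0,0],[0.144,0.044,-0.055,0,0],[0.144,0.044,-0.055,0,0]]'
python3 - <<'E'
from h import *
from plant import arm
shifts(arm.get_obs(),[(.026,-.045,.2425)])
s=arm.snapshot("scene");t=arm.snapshot("top")
a=cv2.resize(s["frame"][100:240,160:300,::-1],(400,400));b=cv2.resize(t["frame"][110:220,200:310,::-1],(400,400))
cv2.imwrite("pics/s5.png",np.hstack([a,b]))
E
```

```text
clock: 9.2
tcp_pos: [0.6133, -0.1121, 0.2579]
orientation: [3.135, -0.197, -0.005]
force: [0.4, -1.4, -0.7]
opening: 0.0004
gripper_force: 0.0
tool x ang -0.12525901678643606 yaw needed -0.011259016786436052 tcp brewer [ 0.0238 -0.0467  0.2579] F [ 0.4 -1.4 -0.7] t 9.2
(0.026, -0.045, 0.2425) [ 0.0022 -0.0017  0.0154]
```

View pics/s5.png

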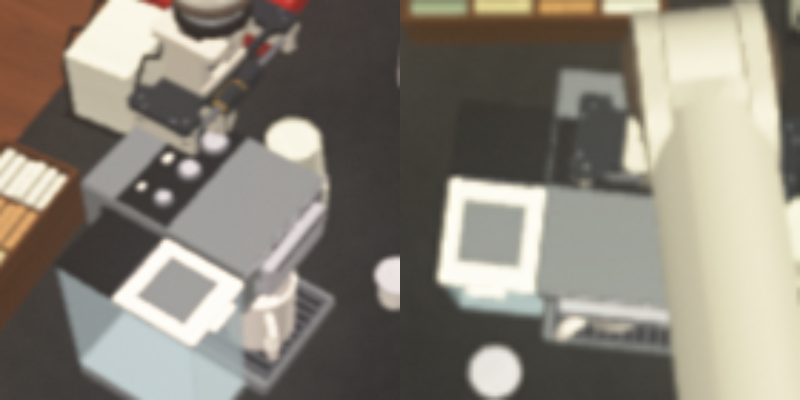

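The drawer and lid are both shut, and the fingertips are over the large button at about (213,140) in the left half. Press it now.

```bash
python3 -m crank '[[0.002,-0.001,0.008,0,0],[0.002,-0.001,0.013,0,0],[0.002,-0.001,0.017,0,0],[0.002,-0.001,0.02,0,0],[0.002,-0.001,0.022,0,0],[0.002,-0.001,0.022,0,0]]'
```

```text
clock: 9.9
tcp_pos: [0.6171, -0.1111, 0.2381]
orientation: [3.135, -0.196, 0.0]
force: [-1.6, 0.7, 5.7]
opening: 0.0003
gripper_force: 2.2
```

```bash
python3 -m crank '[[0,0,0.002,0,0],[0,0,0.002,0,0]]'; python3 -m crank '[[0,0,-0.01,0,0],[0,0,-0.03,0,0],[0,0,-0.06,0,0],[0,0,-0.1,0,0],[-0.04,0,-0.12,0,0],[-0.08,0,-0.12,0,0],[-0.12,0,-0.12,0,0],[-0.14,0.04,-0.12,0,0],[-0.14,0.08,-0.12,0,0],[-0.14,0.12,-0.12,0,0],[-0.14,0.16,-0.12,0,0],[-0.14,0.2,-0.12,0,0],[-0.14,0.2,-0.12,0,0],[-0.14,0.2,-0.12,0,0]]'
python3 - <<'E'
from plant import arm
import cv2,numpy as np
from h import *
s=arm.snapshot("scene");t=arm.snapshot("top")
a=cv2.resize(s["frame"][100:240,160:300,::-1],(400,400));b=cv2.resize(t["frame"][110:230,190:310,::-1],(400,400))
cv2.imwrite("pics/s6.png",np.hstack([a,b]))
E
```

```text
clock: 10.1
tcp_pos: [0.6172, -0.1111, 0.2377]
orientation: [3.135, -0.196, 0.001]
force: [-5.2, 0.3, 12.0]
opening: 0.0004
gripper_force: 6.1
clock: 11.5
tcp_pos: [0.4528, -0.293, 0.3553]
orientation: [-3.134, 0.2, 0.001]
force: [0.3, 1.0, -0.6]
opening: 0.0004
gripper_force: 0.0
```

View pics/s6.png

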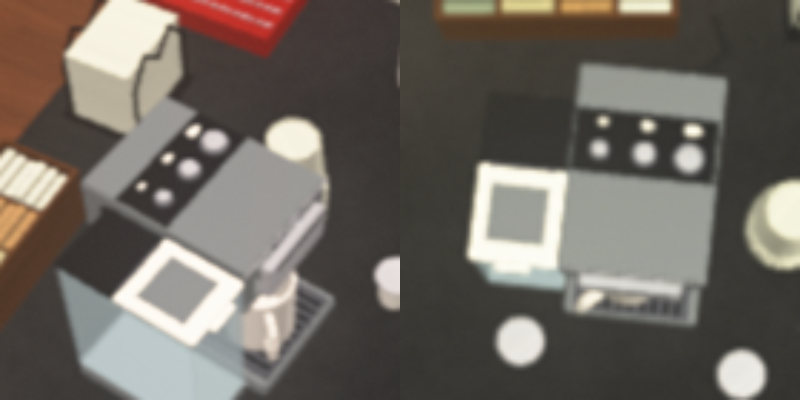

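The lid is flat and the drawer plate sits at the head, at about (632,283). The buttons are up, the mug hasn't moved, and the arm is clear, so I'm handing in.

```bash
python3 -c "
from plant import arm
print(arm.finish_job())"
```

```text
the job is handed in; nothing more can be done
None
```

I shut the tank lid and pod drawer, pressed the large-cup button right down and let it come up, with the mug and the other things left in place, and handed the job in at about 11.6 s; no verdict came back.

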